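# Emergency-stop check at the parts-store conveyor

## Robot

A 7-joint arm with a two-finger parallel gripper is mounted at the origin on the work surface. World frame = base frame: x ahead of the robot, y to its left, z up, the work surface at z = 0. Lengths are in m, angles in rad, forces in N, time in s.
With the tool pointing down it reaches from about 0.4 to 0.875 m from the base axis. Payload 19.3 kg.
Tool frame: the origin (TCP) lies on the front face of the gripper's body, between the roots of the fingers; the fingertips stand 73 mm ahead of it and the grasp point (between the pads) lies 54 mm ahead of it; z points along the fingers, y is the direction in which the jaws open and shut (so a half turn about z gives the same grasp; the last joint's range is limited). The gripper opens to 85 mm and grips with 20 to 120 N. Pads are 22 mm wide; open, the fingers measure 114 mm over their backs; the gripper's body (76 mm by 85 mm) begins 54 mm behind the grasp point. The pads swing forward as they close: fully open they stand 13 mm farther back than shut.
Start: joints at [1.15, 0.521, -0.036, 1.599, 0.021, 1.021, -0.113], TCP at [0.215, -0.587, 0.304] pointing down, gripper open.
Joint ranges: [-2.91, 2.91], [-0.3, 2.13], [-1.5, 1.42], [0.17, 2.43], [-1.26, 4.41], [0.16, 1.93], [-2.52, 2.52]. Speed limits (rad/s): [1.89, 1.89, 2.39, 2.39, 3.01, 3.01, 3.01].

## Interface

Orientations are given as [roll, pitch, yaw] about the fixed x, y, z axes, in that order (R = Rz(yaw) Ry(pitch) Rx(roll)).
In Python, from workcell import bot gives the robot as it stands.
- The arm moves only by the shell command python3 -m crank 'ROWS' [OPENING] [FORCE]. ROWS is a JSON object of lists of equal length, an entry for each row: "travel": the shift along the world's x, y, z in cm, a list of three; "rot": the turn, a rotation vector about the world's x, y, z in degrees, a list of three. A call has 1 to 8 rows; each row is the pose to reach, as a shift and turn from the pose commanded when the call began; what a row does not reach only later rows make up. A row lasts 1/10 s, in which the tool goes at most 50 mm and 8.59 degrees, less where a joint would pass 70% of its speed; a pose out of reach is approached as far as the arm can. A call with a gripper value outside its range is refused whole. OPENING is the opening, from -1 (shut) to 1 (fully open), so that 0 is half open, set as the call begins (- or left out, the last holds). The fingers move at their own pace and stop on an object; FORCE is the grip in N (left out, the last holds). Time passes only in rows, so rows that repeat a pose let the fingers close. It gives the time, the measured TCP pose, the force and the opening at its end, in the units of the state.
- bot.observe(): the state, without advancing time (a new reading comes with each control period).
- bot.grab_frame(name): name is "scene" or "top"; returns the picture (400x640x3 uint8, red, green, blue); there is no depth.
- bot.camera_model(name): a dict with "fx", "fy", "cx", "cy" (pixels), "k1" (the pictures are not rectified: a ray, as slopes to the right and down, at radius r is drawn at 1 + k1 r^2 times it, then the intrinsics apply), "R" (3x3) and "t" (3): a world point X has camera coordinates R X + t. Camera axes: x right, y down, z forward; pixel columns grow to the right and rows downward; lengths in m; the calibration is good to about 2 mm. A picture is of the moment at which its call begins. camera_model takes no time and is no camera call.
- bot.job_done(): hands the job in, once; it reports no verdict.
Trained networks look in the newest picture that a camera, given by its name, has taken for a name from the list of things; names that differ only in an ending like _2 or _b are one class to them, and where a whole thing is asked for, a point or a joint stands for the part that bears it (a point fixed in the world has none). Each returns a list of dicts, best first, with "conf" (0 to 1); they miss things now and then, are a little off and sometimes report something else, mostly with a low value. They report only what shows in the picture. A call takes as long as a camera call.
- bot.silhouettes(camera, thing): "pixels" (400x640 bool, what is visible of it) and "box" ([centre column, centre row, width, height] in pixels, round what is visible of it).
The state is a dict: "clock": time; "qpos": joint angles; "qd": joint speeds; "joint_efforts": joint torques, N m; "position": TCP position; "tool_rot": TCP orientation; "force": force on the tool from outside, world axes, zero at the start; "moment": the same for the moment, N m; "grip_width": finger opening in m.
Only numpy, scipy, OpenCV 4.12 (cv2) and the standard library are available. Lean on these libraries where they do the work, as an engineer would, in place of code of your own. Each camera call takes 0.05 s, during which the arm holds its last target.

## Task

Do the shift-start check of the conveyor's emergency stop with your fingertips, picking nothing up and neither squeezing nor forcing anything: push the red mushroom button down until it latches and take your hand right off it for a moment so that it is seen to stay down by itself. Then turn the red head clockwise, the way its arrows point, by pushing on one of its lobes until it springs back up, let it swing back, and finally push the blue reset button fully in and let go. Do not press the green start button, and leave the loose parts around the station where they are.

Things in the scene. Friction and masses are not known exactly. Their poses are not given: they have to be found in the camera images.
- station: Light-grey control box bolted to the bench, 100 mm (x) x 250 mm (y), flat panel 80 mm above the bench; steel foot plate 130 x 290 x 6 mm. Origin: centre of the underside. At yaw 0 its x points away from the robot, y along the box, z up. On the panel at x = 0: red mushroom stop at y = +68 mm, blue reset at y = -20 mm, green start at y = -80 mm. It stands elsewhere each time.
- stop_push (a joint): How far the red head is pushed down (m): 0 = up (as at the start), 0.008 = end stop. Sprung up: 6 N starts it, about 10 N drives it over its latch, which snaps in at about 7 mm; 15 N is ample. Let go, it rises a little and stays latched at about 0.006. Only turning the head lets it up again.
- stop_twist (a joint): Clockwise turn of the red head seen from above (rad): 0 = rest (as at the start), 1.0 = end of its turn; it cannot go anticlockwise from 0. Sprung back to 0: about 0.04 N m starts it, 0.06 N m at 0.6. A latched head is let go between 0.4 and 0.6 rad and jumps up by its spring; once free it swings back to 0 by itself.
- stop_top (a point): Middle of the slightly domed top of the red head, 123.5 mm above the bench when up, about 117 mm when latched. Hub 48 mm across with three round lobes (19 mm wide, centres 26.5 mm from the axis, reaching to 36 mm). White arrows on top show the clockwise release turn. Site axes equal the station's at rest and turn with the head; the lobes point along its +x and 120 degrees to either side.
- reset (a joint): How far the blue button is pressed (m): 0 = out, 0.005 = fully in. Springs back; needs 1.5 N to start and 5 N to be fully in.
- reset_top (a point): Middle of the flat top of the blue reset button (28 mm across), 12 mm above the panel when out, 92 mm above the bench. A steel ring 37 mm across and 4 mm tall surrounds it.
- start (a joint): How far the green start button is pressed (m): 0 = out, 0.005 = fully in. Same make as the blue one. Not to be pressed.
- start_top (a point): Middle of the flat top of the green start button (28 mm across, same ring as the blue one), 92 mm above the bench.
- coupling: Loose dark steel pipe coupling standing upright, 60 mm across, 55 mm tall, beside the station's +y end; origin at the centre of its underside. Leave it alone.
- sprocket: Loose dark steel chain sprocket lying flat, 90 mm across, 24 mm tall at its hub, in front of the station (its -x side); origin at the centre of its underside. Leave it alone.
- bearing_box: Loose small cardboard box, 70 x 70 x 45 mm, beside the station's -y end; origin at the centre of its underside. Leave it alone.
- adapter: Loose bright steel hose adapter standing upright, 48 mm across, 58 mm tall, behind the station (its +x side); origin at the centre of its underside. Leave it alone.
- stop_hollow (a point): Middle of the finger hollow between two lobes, the one on the station's -x side at rest (robot side): 36 mm from the head's axis, halfway up the lobes, turns with the head. The hollow is about 27 mm wide between the lobes. The lobes' upright sides reach from 16 to 33 mm above the panel when up, 10 to 27 mm when latched. Under the head: stem 28 mm across, yellow disc 92 mm across, 2 mm thick.

How it is judged:
On the way, in this order (a step that is already met when the one before it is completed fails the run):
1. the red mushroom head is down, latched, and stays down with the hand off the station (value of joint stop_push above 0.005 m and contact force between each of the fingers, the arm and station below 0.2 N), for 0.3 s.
2. turned clockwise, the latch lets go and the red head is up again (value of joint stop_push below 0.0015 m), for 0.1 s.
3. the blue reset button is pushed fully in with the red head up (value of joint reset above 0.004 m and value of joint stop_push below 0.0015 m), for 0.05 s.
At the end, for the whole second after the job is handed in: The red head is fully up (within 1 mm) and swung back to rest (within 0.08 rad), the blue and green buttons are out (within 1 mm), and the four loose parts stand within 15 mm of where they were (value of joint each of stop_push, reset, start below 0.001 m and value of joint stop_twist below 0.08 rad and distance of each of coupling, sprocket, bearing_box, adapter from where it was at the start of the episode below 0.015 m); the robot touches nothing.
It fails at once if the green start button is pressed (more than 2 mm) (value of joint start above 0.002 m).
It fails at once if a loose part is pushed, tipped or lifted (moved more than 15 mm) (distance of any of coupling, sprocket, bearing_box, adapter from where it was at the start of the episode above 0.015 m).
It fails at once if the fingers squeeze or force the control station (over 45 N) (contact force between the fingers and station above 45 N).
It also fails if it takes over 54 s, if anything falls off the work surface, if the arm or the gripper's body presses on something with over 40 N, if the wrist force passes 120 N, or if a joint passes its speed limit or range.

## Working session

There is one attempt and no reset: what is moved stays moved. The work goes in short steps, Python scripts to look and compute and a shell command to move; the robot and the scene stay as the last step left them, time stands still between calls to the robot, and variables do not carry over. Pictures are saved under pics/ and viewed, and the job is handed in when it is done.

```bash
ls; mkdir -p pics
python3 - <<'E'
from workcell import bot
import cv2
s=bot.observe(); print(s)
for n in("scene","top"):
    im=bot.grab_frame(n); cv2.imwrite(f"pics/{n}0.png",im[:,:,::-1]); m=bot.camera_model(n); print(n,m)
    for t in("station","stop_top","reset_top","start_top","coupling","sprocket","bearing_box","adapter"):
        r=bot.silhouettes(n,t)
        print(t,[(round(d["conf"],2),[round(float(v),1) for v in d["box"]]) for d in r[:2]])
E
```

```text
pics
{'clock': 0.0, 'qpos': array([ 1.14979506,  0.52202701, -0.03634762,  1.60003   ,  0.02122167,
        1.02113122, -0.11281248]), 'qd': array([-2.36405188e-04, -2.79753702e-04,  3.04357404e-04, -4.33247412e-04,
        1.38558643e-04,  2.80737180e-04, -5.89989869e-05]), 'joint_efforts': array([ 2.72158803e-03, -9.27104616e+01,  1.98104471e+00, -3.69933522e+01,
        1.79612834e-02,  8.18891072e-03,  2.96184658e-05]), 'position': array([ 0.21466133, -0.58668577,  0.3033095 ]), 'tool_rot': array([-3.14038675e+00,  9.69729053e-05,  3.50808134e-01]), 'force': array([ 0.08514463,  0.57782986, -0.28645907]), 'moment': array([-0.01731789,  0.0158703 ,  0.0201586 ]), 'grip_width': 0.08515009389541961}
scene {'fx': 384.9109939651301, 'fy': 384.9109939651301, 'cx': 319.53892347620484, 'cy': 200.6641156674799, 'k1': 0.006440583753237534, 'R': array([[ 0.79504743,  0.60639442,  0.01361561],
       [ 0.53214684, -0.68657734, -0.49541024],
       [-0.29106584,  0.40112014, -0.86855242]]), 't': array([-0.48971462, -0.22660174,  1.01663114])}
station [(0.84, [327.2, 181.6, 127.4, 98.2])]
stop
[... 290 characters left out ...]
32, [298.0, 178.8, 13.8, 8.5])]
top {'fx': 472.52453722127825, 'fy': 472.52453722127825, 'cx': 310.9822756798332, 'cy': 195.3123299181536, 'k1': -0.14181264113415504, 'R': array([[ 0.09723977, -0.99525135,  0.00437872],
       [-0.97462817, -0.09611416, -0.20214352],
       [ 0.20160447,  0.01538877, -0.97934612]]), 't': array([0.02846376, 0.58961473, 1.03603139])}
station []
stop_top [(0.76, [256.4, 192.5, 28.0, 28.6])]
reset_top [(0.57, [291.8, 214.3, 17.6, 9.8])]
start_top [(0.7, [314.1, 226.4, 8.9, 11.4])]
coupling [(0.69, [192.6, 188.8, 32.4, 32.3])]
sprocket [(0.74, [278.6, 274.4, 37.9, 32.5])]
bearing_box [(0.58, [364.6, 265.6, 33.2, 33.2])]
adapter [(0.9, [264.6, 153.4, 21.1, 19.8])]
```

Run:
```python
import cv2
a=cv2.imread("pics/top0.png")[110:310,160:420]; cv2.imwrite("pics/top0c.png",cv2.resize(a,None,fx=3,fy=3,interpolation=cv2.INTER_CUBIC))
a=cv2.imread("pics/scene0.png")[80:260,200:440]; cv2.imwrite("pics/scene0c.png",cv2.resize(a,None,fx=3,fy=3,interpolation=cv2.INTER_CUBIC))
```

```text
(no output)
```

View pics/top0c.png

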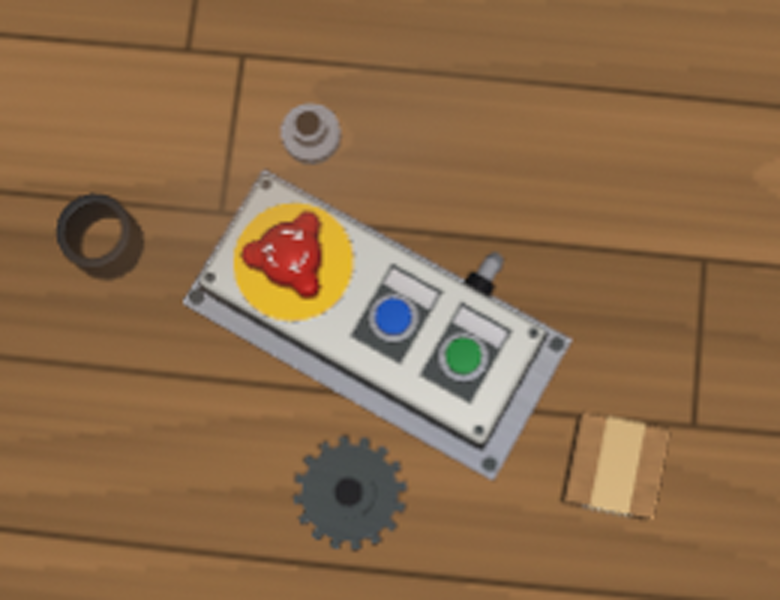

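View pics/scene0c.png

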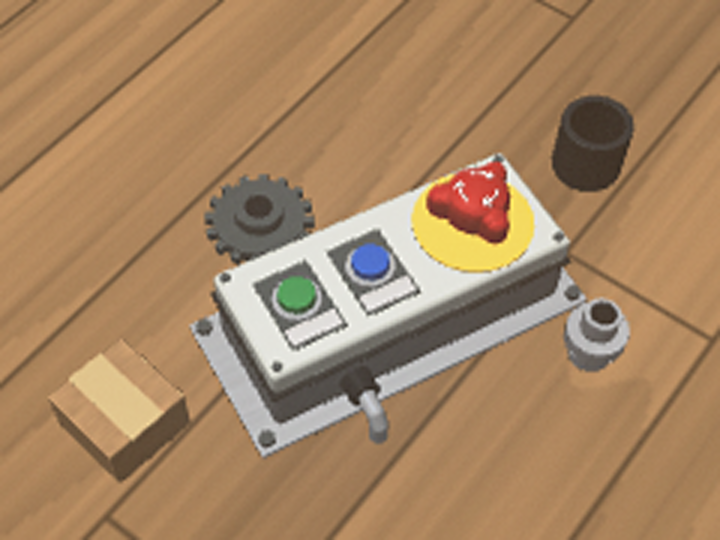

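The pictures show the station turned about 30°. In the top crop the red head is near (290,255), blue (393,316) and green (463,355). The foot plate corners are clear in both pictures, so I'll fit the pose from those and the coloured discs.

```bash
cat > h.py <<'E'
import numpy as np, cv2
from workcell import bot
def proj(n,X):
    m=bot.camera_model(n); c=np.atleast_2d(X)@np.array(m["R"]).T+m["t"]; s=c[:,:2]/c[:,2:]
    s=s*(1+m["k1"]*(s**2).sum(1,keepdims=True)); return s*[m["fx"],m["fy"]]+[m["cx"],m["cy"]]
def W(p,P):
    P=np.atleast_2d(P); c,s=np.cos(p[2]),np.sin(p[2])
    return np.c_[p[0]+c*P[:,0]-s*P[:,1],p[1]+s*P[:,0]+c*P[:,1],P[:,2]]
E
python3 - <<'E'
from h import *
from scipy.optimize import least_squares
obs=[]
for n,off in(("top",(160,110)),("scene",(200,80))):
    im=cv2.imread(f"pics/{n}0.png"); h=cv2.cvtColor(im,cv2.COLOR_BGR2HSV)
    x0,y0=off
    for nm,lo,hi,P in(("blue",(105,150,80),(125,255,255),(0,-.02,.092)),("green",(50,120,60),(80,255,255),(0,-.08,.092))):
        m=cv2.inRange(h,lo,hi); k,l,st,ce=cv2.connectedComponentsWithStats(m)
        i=1+np.argmax(st[1:,4]); print(n,nm,ce[i],st[i,4]); obs.append((n,ce[i],P,nm))
a=.065;b=.145
for n,u,P in[("top",(185,300),(-a,b,.006)),("top",(495,478),(-a,-b,.006)),("top",(571,340),(a,-b,.006)),
 ("scene",(192,325),(-a,-b,.006)),("scene",(265,455),(a,-b,.006)),("scene",(583,290),(a,b,.006)),
 ("top",(264,171),(.05,.125,.08)),("scene",(500,154),(-.05,.125,.08)),("scene",(569,240),(.05,.125,.08))]:
    o=(160,110) if n=="top" else (200,80); obs.append((n,np.array(u)/3+o,P,"corner"))
def f(p): return np.concatenate([(proj(n,W(p,P))[0]-u)*(2 if k!="corner" else 1) for n,u,P,k in obs])
best=None
for y in(-.5,.5,2.5,-2.5):
    r=least_squares(f,[.6,0,y],loss="soft_l1")
    if best is None or r.cost<best.cost:best=r
p=best.x; print(p,np.degrees(p[2])); print(f(p).reshape(-1,2).round(1).tolist())
for nm,P in(("stop",(0,.068,.1235)),("reset",(0,-.02,.092)),("start",(0,-.08,.092)),("hollow",(-.036,.068,.1045))): print(nm,W(p,P).round(4))
np.save("p.npy",p)
for n in("top","scene"):
    pp=proj(n,W(p,[(0,.068,.1235)]+[(.0265*np.cos(t),.068+.0265*np.sin(t),.115) for t in(0,2.094,-2.094)]))
    im=cv2.imread(f"pics/{n}0.png"); im=cv2.resize(im,None,fx=3,fy=3)
    for q in pp: cv2.circle(im,tuple(int(round(v*3+1)) for v in q),3,(255,255,0),-1)
    c=pp[0]*3; cv2.imwrite(f"pics/chk_{n}.png",cv2.resize(im[int(c[1])-100:int(c[1])+100,int(c[0])-130:int(c[0])+130],None,fx=2,fy=2))
# parts
for n in("top",):
    m=bot.camera_model(n)
    for t,z in(("coupling",.0275),("adapter",.03),("sprocket",.012),("bearing_box",.0225)):
        r=bot.silhouettes(n,t)
        if not r: print(t,"none"); continue
        u=np.array(r[0]["box"][:2]); s=least_squares(lambda q:proj(n,[q[0],q[1],z])[0]-u,[.6,0]); print(t,s.x.round(3))
E
```

```text
top blue [501.77984085  47.13793103] 3770
top green [313.88 228.11] 100
scene blue [323.02409639 166.07228916] 83
scene green [448.   23.5] 44Traceback (most recent call last):
  File "<stdin>", line 18, in <module>
    return func(*args, **kwargs)
    result = trf(vector_fun.fun, vector_fun.jac, x0, f0, J0, lb, ub, ftol, xtol,
                 gtol, max_nfev, x_scale, loss_function, tr_solver,
                 tr_options.copy(), verbose, callback=callback_wrapped)
    return trf_no_bounds(
        fun, jac, x0, f0, J0, ftol, xtol, gtol, max_nfev, x_scale,
        loss_function, tr_solver, tr_options, verbose, callback=callback)
    J = jac(x)
    self._update_jac()
    ~~~~~~~~~~~~~~~~^^
    self.J = self.jac_wrapped(xp_copy(self.x), f0=self.f)
             ~~~~~~~~~~~~~~~~^^^^^^^^^^^^^^^^^^^^^^^^^^^^
    J, dct = approx_derivative(
             ~~~~~~~~~~~~~~~~~^
        self.fun,
        ^^^^^^^^^
    ...<2 lines>...
        **self.finite_diff_options,
        ^^^^^^^^^^^^^^^^^^^^^^^^^^^
    )
    ^
    J, _nfev = _dense_difference(fun_wrapped, x0, f0, h,
               ~~~~~~~~~~~~~~~~~^^^^^^^^^^^^^^^^^^^^^^^^
                             use_one_sided, method,
                             ^^^^^^^^^^^^^^^^^^^^^^
                             mf)
                             ^^^
    df = [f_eval - f0 for f_eval in f_evals]
                                    ^^^^^^^
    f = np.atleast_1d(self.fun(x, *self.args, **self.kwargs))
                      ~~~~~~~~^^^^^^^^^^^^^^^^^^^^^^^^^^^^^^
    return np.atleast_1d(self.fun(x))
                         ~~~~~~~~^^^
    return self.f(x, *self.args, **self.kwargs)
           ~~~~~~^^^^^^^^^^^^^^^^^^^^^^^^^^^^^^
  File "<stdin>", line 15, in f
  File "h.py", line 4, in proj
    m=bot.camera_model(n); c=np.atleast_2d(X)@np.array(m["R"]).T+m["t"]; s=c[:,:2]/c[:,2:]
ValueError: time passes only in moves, steps and waits
```

```bash
cat > h.py <<'E'
import numpy as np, cv2
from workcell import bot
CM={n:bot.camera_model(n) for n in("scene","top")}
def proj(n,X):
    m=CM[n]; c=np.atleast_2d(X)@np.array(m["R"]).T+m["t"]; s=c[:,:2]/c[:,2:]
    s=s*(1+m["k1"]*(s**2).sum(1,keepdims=True)); return s*[m["fx"],m["fy"]]+[m["cx"],m["cy"]]
def W(p,P):
    P=np.atleast_2d(P); c,s=np.cos(p[2]),np.sin(p[2])
    return np.c_[p[0]+c*P[:,0]-s*P[:,1],p[1]+s*P[:,0]+c*P[:,1],P[:,2]]
E
cat > fit.py <<'E'
from h import *
from scipy.optimize import least_squares
obs=[]
for n,(x0,y0,x1,y1) in(("top",(220,160,360,280)),("scene",(260,130,400,240))):
    im=cv2.imread(f"pics/{n}0.png"); h=cv2.cvtColor(im,cv2.COLOR_BGR2HSV)[y0:y1,x0:x1]
    for nm,lo,hi,P in(("blue",(105,150,80),(125,255,255),(0,-.02,.092)),("green",(50,120,60),(80,255,255),(0,-.08,.092))):
        m=cv2.inRange(h,lo,hi); k,l,st,ce=cv2.connectedComponentsWithStats(m)
        i=1+np.argmax(st[1:,4]); c=ce[i]+[x0,y0]; print(n,nm,c,st[i,4]); obs.append((n,c,P,nm))
a=.065;b=.145
for n,u,P in[("top",(185,300),(-a,b,.006)),("top",(495,478),(-a,-b,.006)),("top",(571,340),(a,-b,.006)),
 ("scene",(192,325),(-a,-b,.006)),("scene",(265,455),(a,-b,.006)),("scene",(583,290),(a,b,.006)),
 ("top",(264,171),(.05,.125,.08)),("scene",(500,154),(-.05,.125,.08)),("scene",(569,240),(.05,.125,.08))]:
    o=(160,110) if n=="top" else (200,80); obs.append((n,np.array(u)/3+o-.33,P,"corner"))
def f(p): return np.concatenate([(proj(n,W(p,P))[0]-u)*(2 if k!="corner" else 1) for n,u,P,k in obs])
best=None
for y in(-.5,.5,2.5,-2.5):
    r=least_squares(f,[.6,0,y],loss="soft_l1")
    if best is None or r.cost<best.cost:best=r
p=best.x; print(p,np.degrees(p[2])); print(f(p).reshape(-1,2).round(1).tolist())
for nm,P in(("stop",(0,.068,.1235)),("reset",(0,-.02,.092)),("start",(0,-.08,.092)),("hollow",(-.036,.068,.1045))): print(nm,W(p,P).round(4))
np.save("p.npy",p)
out=[]
for n in("top","scene"):
    pp=proj(n,W(p,[(0,.068,.1235)]+[(.0265*np.cos(t),.068+.0265*np.sin(t),.113) for t in(0,2.094,-2.094)]+[(.046*np.cos(t),.068+.046*np.sin(t),.082) for t in np.arange(0,6.28,.5)]))
    im=cv2.imread(f"pics/{n}0.png"); im=cv2.resize(im,None,fx=6,fy=6,interpolation=cv2.INTER_CUBIC)
    for q in pp: cv2.circle(im,tuple(int(round(v*6+3)) for v in q),3,(255,255,0),-1)
    c=pp[0]*6; out.append(im[int(c[1])-200:int(c[1])+200,int(c[0])-190:int(c[0])+190])
cv2.imwrite("pics/chk.png",np.hstack(out))
n="top"
for t,z,u in(("coupling",.0275,(192.6,188.8)),("adapter",.03,(264.6,153.4)),("sprocket",.012,(278.6,274.4)),("bearing_box",.0225,(364.6,265.6))):
    s=least_squares(lambda q:proj(n,[q[0],q[1],z])[0]-u,[.6,0]); print(t,s.x.round(3))
E
python3 fit.py
```

```text
top blue [290.71568627 215.01960784] 102
top green [313.88 228.11] 100
scene blue [323.02409639 166.07228916] 83
scene green [304.  176.5] 2
[ 0.53706166  0.14376781 -0.4117295 ] -23.590362513232655
[[0.6, -0.6], [1.3, -0.8], [0.6, -1.8], [-10.5, -0.4], [-1.1, 1.0], [0.1, 0.6], [0.7, -0.8], [-1.1, -0.8], [-0.5, -0.1], [1.9, 2.1], [-0.2, -0.0], [0.4, -2.7], [1.5, -0.7]]
stop [[0.5643 0.2061 0.1235]]
reset [[0.5291 0.1254 0.092 ]]
start [[0.505  0.0705 0.092 ]]
hollow [[0.5313 0.2205 0.1045]]
coupling [0.579 0.373]
adapter [0.683 0.209]
sprocket [0.397 0.144]
bearing_box [ 0.437 -0.055]
```

View pics/chk.png

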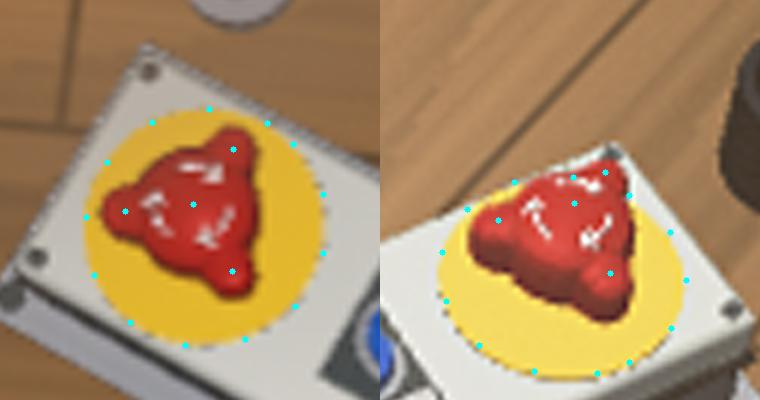

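The overlay sits on the head and disc to within about 1 px. The scene camera's green button and two corners were badly picked, so I'll clean those up and refit.

```bash
python3 - <<'E'
s=open("fit.py").read()
s=s.replace('(50,120,60),(80,255,255)','(50,90,40),(90,255,255)').replace('("scene",(583,290),(a,b,.006)),','').replace('("scene",(500,154),(-.05,.125,.08)),','')
open("fit.py","w").write(s)
E
python3 fit.py
python3 - <<'E'
import cv2
h=cv2.cvtColor(cv2.imread("pics/scene0.png"),cv2.COLOR_BGR2HSV); print(h[178,298],h[176,297])
E
```

```text
top blue [290.71568627 215.01960784] 102
top green [314.05454545 228.13636364] 110
scene blue [323.02409639 166.07228916] 83
scene green [298.2952381  177.47619048] 105
[ 0.53709806  0.14315096 -0.41553428] -23.80836024228304
[[1.2, -0.5], [1.4, -0.5], [0.3, -1.4], [0.4, -2.2], [-0.8, 0.8], [0.1, 0.8], [1.0, -0.5], [-1.3, -0.9], [-0.9, -0.0], [0.2, -0.2], [1.5, -0.4]]
stop [[0.5645 0.2054 0.1235]]
reset [[0.529  0.1249 0.092 ]]
start [[0.5048 0.07   0.092 ]]
hollow [[0.5316 0.2199 0.1045]]
coupling [0.579 0.373]
adapter [0.683 0.209]
sprocket [0.397 0.144]
bearing_box [ 0.437 -0.055]
[ 62 111 161] [ 63 113 160]
```

```bash
python3 -m crank '{"travel":[[2.8,3.5,0],[5.8,7,0],[8.7,10.6,0],[11.6,14.2,0],[14.5,17.8,0],[17.5,21.4,0],[20.5,25,0],[23.5,28.7,0]],"rot":[[0,0,3],[0,0,6],[0,0,9],[0,0,12],[0,0,15],[0,0,18],[0,0,21],[0,0,24]]}' -1 20
```

```text
clock: 1.7
position: [0.4507, -0.2984, 0.3041]
tool_rot: [3.141, -0.0, 0.772]
force: [1.2, -1.6, -1.1]
grip_width: 0.0003
```

```bash
python3 -m crank '{"travel":[[1.2,4.7,0],[2.4,9.4,0],[3.5,14.1,0],[4.6,18.8,0],[5.6,23.5,0],[6.6,28.2,0],[7.6,32.9,0],[8.6,37.6,0]],"rot":[[0,0,2.8],[0,0,5.6],[0,0,8.4],[0,0,11.2],[0,0,14],[0,0,16.8],[0,0,19.5],[0,0,22]]}'; python3 -m crank '{"travel":[[1,4.5,-2],[2,8.5,-5],[2.8,12.8,-8],[2.8,12.8,-9],[2.8,12.8,-9]],"rot":[[0,0,0],[0,0,0],[0,0,0],[0,0,0],[0,0,0]]}'
python3 - <<'E'
from h import *
s=bot.observe(); print(s["position"],s["tool_rot"],s["force"],s["clock"],s["qpos"])
o=[]
for n in("top","scene"):
    im=bot.grab_frame(n)[:,:,::-1].copy()
    c=proj(n,[.5645,.2054,.1235])[0].astype(int); o.append(cv2.resize(im[c[1]-50:c[1]+50,c[0]-48:c[0]+48],None,fx=4,fy=4,interpolation=cv2.INTER_CUBIC))
cv2.imwrite("pics/a1.png",np.hstack(o))
E
```

```text
clock: 2.5
position: [0.5359, 0.0779, 0.3041]
tool_rot: [3.141, -0.0, 1.155]
force: [1.0, -1.0, 0.1]
grip_width: -0.0002
clock: 3.0
position: [0.5628, 0.205, 0.2119]
tool_rot: [-3.139, 0.002, 1.156]
force: [0.2, -0.7, 0.7]
grip_width: -0.0001
[0.56280883 0.20498921 0.21190003] [-3.13902873e+00  2.00698724e-03  1.15582282e+00] [ 0.24558795 -0.66862283  0.68221536] 3.0 [-0.16988983  0.61659429 -0.40367608  1.73488994  0.30446298  0.85566757
 -1.12412053]
```

View pics/a1.png

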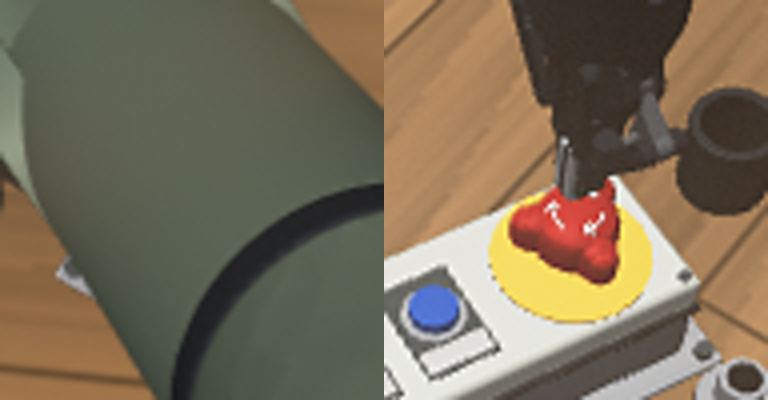

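The scene view shows the closed fingertips just above the red head, and the blue button is clear. The top view is blocked by the arm. Pressing down in small steps now.

```bash
python3 -m crank '{"travel":[[0,0,-0.6],[0,0,-1.1],[0,0,-1.5],[0,0,-1.8],[0,0,-2.0],[0,0,-2.1]],"rot":[[0,0,0],[0,0,0],[0,0,0],[0,0,0],[0,0,0],[0,0,0]]}'
```

```text
clock: 3.7
position: [0.5639, 0.2039, 0.1934]
tool_rot: [3.141, -0.0, 1.153]
force: [-3.0, -2.7, 12.1]
grip_width: -0.0002
```

```bash
python3 -m crank '{"travel":[[0,0,-0.15],[0,0,-0.3],[0,0,-0.3]],"rot":[[0,0,0],[0,0,0],[0,0,0]]}'
```

```text
clock: 4.0
position: [0.5639, 0.204, 0.1901]
tool_rot: [3.141, -0.0, 1.153]
force: [-1.5, -1.2, 3.8]
grip_width: 0.0002
```

```bash
python3 -m crank '{"travel":[[0,0,-0.1],[0,0,-0.2],[0,0,-0.2]],"rot":[[0,0,0],[0,0,0],[0,0,0]]}'
```

```text
clock: 4.3
position: [0.5639, 0.204, 0.1883]
tool_rot: [3.141, -0.0, 1.153]
force: [-2.4, -2.1, 8.4]
grip_width: 0.0
```

```bash
python3 -m crank '{"travel":[[0,0,-0.1],[0,0,-0.1]],"rot":[[0,0,0],[0,0,0]]}';python3 -m crank '{"travel":[[0,0,0.6],[0,0,1.8],[0,0,3],[0,0,3.6],[0,0,3.6],[0,0,3.6],[0,0,3.6],[0,0,3.6]],"rot":[[0,0,0],[0,0,0],[0,0,0],[0,0,0],[0,0,0],[0,0,0],[0,0,0],[0,0,0]]}'
python3 - <<'E'
from h import *
s=bot.observe(); print(s["position"],s["tool_rot"],s["force"],s["clock"])
n="scene"
im=bot.grab_frame(n)[:,:,::-1].copy(); old=cv2.imread("pics/scene0.png")
c=proj(n,[.5645,.2054,.1235])[0].astype(int); f=lambda im:cv2.resize(im[c[1]-40:c[1]+40,c[0]-45:c[0]+45],None,fx=4,fy=4,interpolation=cv2.INTER_CUBIC)
cv2.imwrite("pics/a2.png",np.hstack([f(old),f(im)]))
E
```

```text
clock: 4.5
position: [0.564, 0.204, 0.1877]
tool_rot: [3.141, -0.0, 1.153]
force: [-3.7, -2.5, 13.6]
grip_width: 0.0
clock: 5.3
position: [0.5636, 0.204, 0.2224]
tool_rot: [-3.141, 0.0, 1.154]
force: [1.0, -0.8, -0.2]
grip_width: 0.0002
[0.5636024  0.2040005  0.22244037] [-3.14102602e+00  4.94305400e-04  1.15366514e+00] [ 1.04974167 -0.7769115  -0.23618373] 5.3
```

View pics/a2.png

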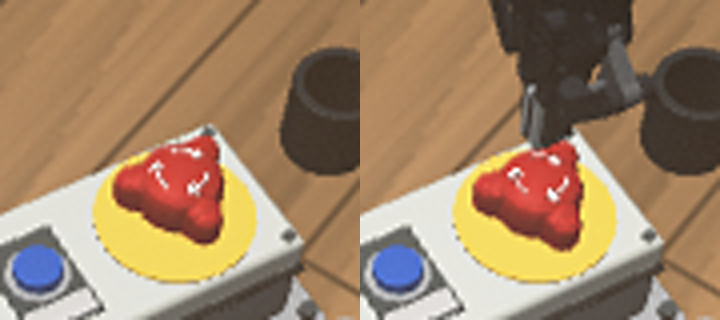

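The head is visibly lower in the picture and stays down. I'll turn the tool 90° so the finger knuckles point along the turning direction, clear of the head, and move above the robot-side hollow.

```bash
python3 -m crank '{"travel":[[0,0,1],[-0.5,0.2,2],[-1,0.5,2],[-1.5,0.8,2],[-2,1,2],[-2.5,1.2,2],[-3,1.5,2],[-3.5,1.7,2]],"rot":[[0,0,8],[0,0,16],[0,0,24],[0,0,32],[0,0,40],[0,0,48],[0,0,56],[0,0,64]]}'; python3 -m crank '{"travel":[[0,0,-1],[0,0,-2],[0,0,-3],[0,0,-3],[0,0,-3]],"rot":[[0,0,8],[0,0,16],[0,0,24],[0,0,26],[0,0,26]]}'
python3 - <<'E'
from h import *
s=bot.observe(); print(s["position"],s["tool_rot"],s["force"],s["clock"],s["qpos"])
n="scene"
im=bot.grab_frame(n)[:,:,::-1].copy()
c=proj(n,[.5645,.2054,.1235])[0].astype(int); cv2.imwrite("pics/a3.png",cv2.resize(im[c[1]-60:c[1]+45,c[0]-60:c[0]+60],None,fx=6,fy=5.7,interpolation=cv2.INTER_CUBIC))
E
```

```text
clock: 6.15
position: [0.5285, 0.2212, 0.2427]
tool_rot: [-3.141, -0.0, 2.276]
force: [-0.2, 0.0, 0.2]
grip_width: 0.0
clock: 6.65
position: [0.5287, 0.221, 0.2129]
tool_rot: [-3.141, -0.001, 2.722]
force: [-0.7, -0.8, -0.4]
grip_width: 0.0003
[0.52874559 0.22101818 0.21286811] [-3.14147349e+00 -6.69708127e-04  2.72214745e+00] [-0.73091319 -0.79580022 -0.44854626] 6.65 [ 0.04139341  0.66695389 -0.78687015  1.79250761  0.57795365  0.92894557
  0.15285518]
```

View pics/a3.png

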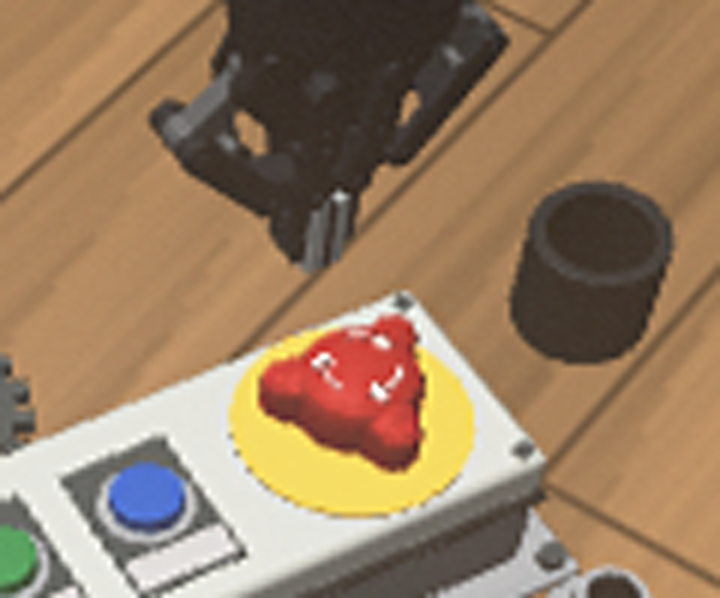

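The scene view shows the fingers above the robot-side hollow with the knuckles along the box. Descending.

```bash
python3 -m crank '{"travel":[[0,0,-1.2],[0,0,-2.4],[0,0,-3.2],[0,0,-3.6],[0,0,-4],[0,0,-4.4],[0,0,-4.4]],"rot":[[0,0,0],[0,0,0],[0,0,0],[0,0,0],[0,0,0],[0,0,0],[0,0,0]]}'
python3 - <<'E'
from h import *
s=bot.observe(); print(s["position"],s["tool_rot"],s["force"],s["moment"],s["clock"])
p=np.load("p.npy")
# arc: shifts from current, about head axis (fitted), clockwise
c=W(p,(0,.068,0))[0,:2]; d=s["position"][:2]-c; print("r",np.hypot(*d),"ang",np.degrees(np.arctan2(d[1],d[0])-p[2]))
for a in range(5,66,5):
    t=-np.radians(a); R=np.array([[np.cos(t),-np.sin(t)],[np.sin(t),np.cos(t)]]); print(-a,((R@d-d)*100).round(2))
n="scene"
im=bot.grab_frame(n)[:,:,::-1].copy()
c=proj(n,[.5645,.2054,.1235])[0].astype(int); cv2.imwrite("pics/a4.png",cv2.resize(im[c[1]-60:c[1]+45,c[0]-60:c[0]+60],None,fx=6,fy=5.7,interpolation=cv2.INTER_CUBIC))
E
```

```text
clock: 7.4
position: [0.5287, 0.221, 0.1685]
tool_rot: [-3.141, -0.0, 2.724]
force: [-0.8, -0.1, 0.2]
grip_width: -0.0002
[0.52868575 0.22098856 0.16852655] [-3.14128988e+00 -2.39647785e-04  2.72433018e+00] [-0.77501335 -0.09922804  0.16970965] [-0.03191373  0.05126201  0.0055365 ] 7.4
r 0.03911823640714371 ang 180.2668424464132
-5 [0.15 0.31]
-10 [0.33 0.6 ]
-15 [0.53 0.87]
-20 [0.75 1.13]
-25 [1.   1.37]
-30 [1.26 1.58]
-35 [1.54 1.77]
-40 [1.84 1.94]
-45 [2.16 2.08]
-50 [2.48 2.19]
-55 [2.81 2.27]
-60 [3.15 2.32]
-65 [3.49 2.35]
```

View pics/a4.png

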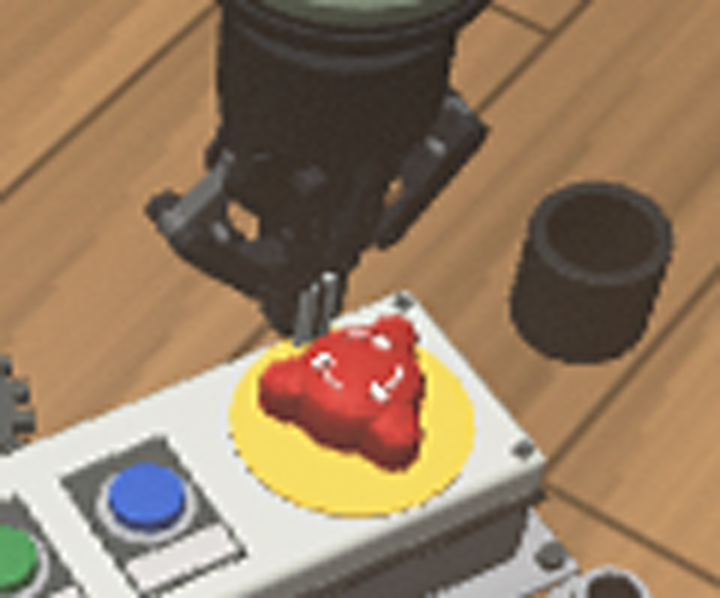

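The fingers stand free in the hollow, beside the head's robot-side edge, at about (315,320). Swinging clockwise about the head axis now.

```bash
python3 -m crank '{"travel":[[0.15,0.31,0],[0.33,0.6,0],[0.53,0.87,0],[0.75,1.13,0],[1.0,1.37,0],[1.26,1.58,0],[1.26,1.58,0]],"rot":[[0,0,-5],[0,0,-10],[0,0,-15],[0,0,-20],[0,0,-25],[0,0,-30],[0,0,-30]]}'
python3 - <<'E'
from h import *
s=bot.observe(); print(s["position"],s["force"],s["moment"],s["clock"])
n="scene"
im=bot.grab_frame(n)[:,:,::-1].copy()
c=proj(n,[.5645,.2054,.1235])[0].astype(int); cv2.imwrite("pics/a5.png",cv2.resize(im[c[1]-60:c[1]+45,c[0]-60:c[0]+60],None,fx=6,fy=5.7,interpolation=cv2.INTER_CUBIC))
E
```

```text
clock: 8.15
position: [0.5415, 0.2371, 0.1692]
tool_rot: [3.141, 0.0, 2.199]
force: [-0.5, -0.7, 0.0]
grip_width: -0.0
[0.54145217 0.23713197 0.16920419] [-0.457535   -0.69035647  0.01880368] [-0.12886892  0.10810995  0.01413061] 8.15
```

View pics/a5.png

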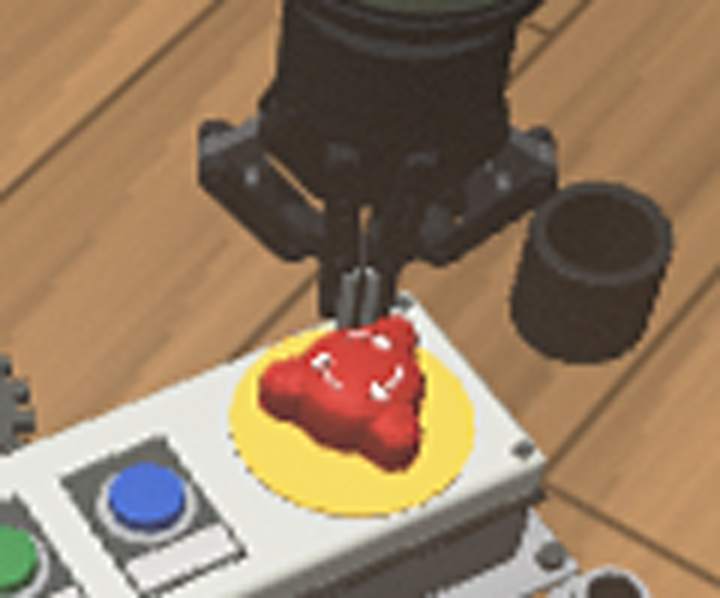

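```bash
python3 -m crank '{"travel":[[0.28,0.19,0],[0.58,0.36,0],[0.9,0.5,0],[1.22,0.61,0],[1.22,0.61,0]],"rot":[[0,0,-5],[0,0,-10],[0,0,-15],[0,0,-20],[0,0,-20]]}'
python3 - <<'E'
from h import *
s=bot.observe(); print(s["position"],s["force"],s["moment"],s["clock"])
p=np.load("p.npy")
c=W(p,(0,.068,0))[0,:2]; d=s["position"][:2]-c; print("r",np.hypot(*d),"ang",np.degrees(np.arctan2(d[1],d[0])-p[2]))
for a in range(5,51,5):
    t=-np.radians(a); R=np.array([[np.cos(t),-np.sin(t)],[np.sin(t),np.cos(t)]]); print(-a,((R@d-d)*100).round(2))
n="scene"
im=bot.grab_frame(n)[:,:,::-1].copy()
c=proj(n,[.5645,.2054,.1235])[0].astype(int); cv2.imwrite("pics/a6.png",cv2.resize(im[c[1]-60:c[1]+45,c[0]-60:c[0]+60],None,fx=6,fy=5.7,interpolation=cv2.INTER_CUBIC))
E
```

```text
clock: 8.7
position: [0.5535, 0.2431, 0.169]
tool_rot: [-3.142, -0.0, 1.853]
force: [-2.1, 1.1, -0.3]
grip_width: -0.0004
[0.55348689 0.24314228 0.16895665] [-2.0920321   1.0927321  -0.29675069] [0.25245857 0.31490711 0.0032305 ] 8.7
r 0.039364141282030904 ang 130.1282635382082
-5 [0.33 0.08]
-10 [0.67 0.13]
-15 [1.02 0.16]
-20 [1.36 0.15]
-25 [1.7  0.11]
-30 [2.04 0.05]
-35 [ 2.37 -0.05]
-40 [ 2.69 -0.17]
-45 [ 3.   -0.32]
-50 [ 3.29 -0.5 ]
```

View pics/a6.png

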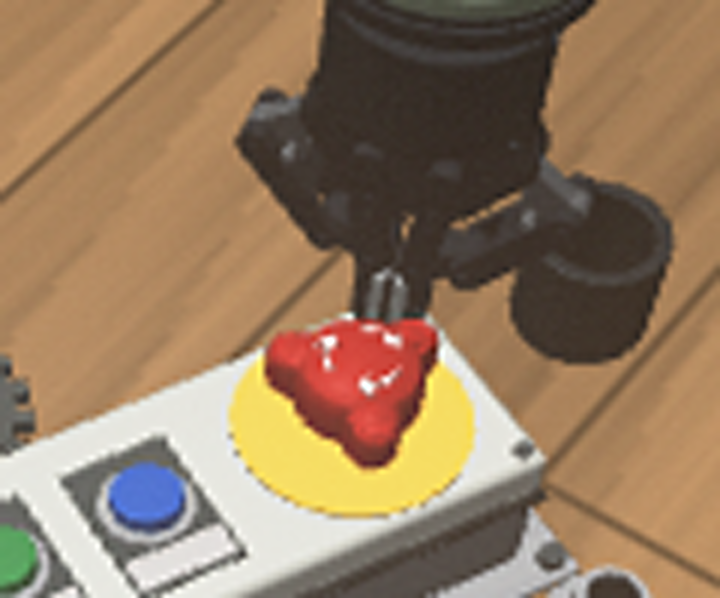

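The head has turned about 20° under a force of about 2.4 N. Another 20–25° to go.

```bash
python3 -m crank '{"travel":[[0.33,0.08,0],[0.67,0.13,0],[1.02,0.16,0],[1.36,0.15,0],[1.6,0.12,0],[1.6,0.12,0]],"rot":[[0,0,-5],[0,0,-10],[0,0,-15],[0,0,-20],[0,0,-23.5],[0,0,-23.5]]}'
python3 - <<'E'
from h import *
s=bot.observe(); print(s["position"],s["force"],s["moment"],s["clock"])
n="scene"
im=bot.grab_frame(n)[:,:,::-1].copy()
c=proj(n,[.5645,.2054,.1235])[0].astype(int); cv2.imwrite("pics/a7.png",cv2.resize(im[c[1]-60:c[1]+45,c[0]-60:c[0]+60],None,fx=6,fy=5.7,interpolation=cv2.INTER_CUBIC))
E
```

```text
clock: 9.35
position: [0.5695, 0.2445, 0.169]
tool_rot: [3.142, -0.001, 1.444]
force: [-1.3, 3.4, -0.3]
grip_width: -0.0
[0.56947244 0.24447141 0.16895824] [-1.26361276  3.43361949 -0.3030131 ] [0.71138297 0.21757038 0.03109575] 9.35
```

View pics/a7.png

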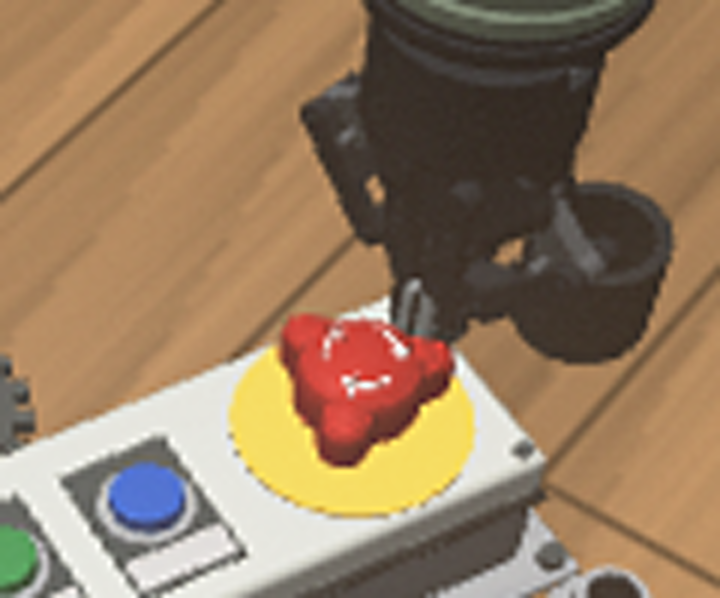

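```bash
python3 -m crank '{"travel":[[0.28,-0.02,0],[0.55,-0.06,0],[0.55,-0.06,0]],"rot":[[0,0,-4],[0,0,-8],[0,0,-8]]}'
python3 - <<'E'
from h import *
s=bot.observe(); print(s["position"],s["force"],s["moment"],s["clock"])
n="scene"
im=bot.grab_frame(n)[:,:,::-1].copy()
p=np.load("p.npy")
# predicted lobe-tip tops for phi, up/down
for z in(.113,.107):
  for a in(.5,.6,.7,.8,.9):
    print(z,a,(proj(n,W(p,[(.0265*np.cos(t-a),.068+.0265*np.sin(t-a),z) for t in(0,2.094,-2.094)])).round(1)).tolist())
q=proj(n,W(p,[(0,.068,.1235),(0,.068,.117)])); print(q)
c=proj(n,[.5645,.2054,.1235])[0].astype(int); print(c)
cv2.imwrite("pics/a8.png",cv2.resize(im[c[1]-60:c[1]+45,c[0]-60:c[0]+60],None,fx=6,fy=5.7,interpolation=cv2.INTER_CUBIC))
E
```

```text
clock: 9.7
position: [0.575, 0.2436, 0.1689]
tool_rot: [-3.141, -0.0, 1.304]
force: [-0.8, 3.2, -0.0]
grip_width: 0.0001
[0.57496797 0.24358332 0.16889313] [-0.83888181  3.16037676 -0.02352683] [ 0.58797643  0.22706928 -0.02693076] 9.7
0.113 0.5 [[359.4, 153.8], [368.9, 139.2], [348.0, 139.1]]
0.113 0.6 [[358.2, 153.8], [369.5, 140.1], [348.6, 138.3]]
0.113 0.7 [[356.9, 153.6], [370.0, 141.0], [349.3, 137.6]]
0.113 0.8 [[355.7, 153.4], [370.4, 141.9], [350.1, 136.9]]
0.113 0.9 [[354.6, 153.0], [370.7, 142.9], [351.0, 136.3]]
0.107 0.5 [[359.1, 155.5], [368.5, 141.0], [347.7, 140.8]]
0.107 0.6 [[357.9, 155.5], [369.2, 141.8], [348.3, 140.0]]
0.107 0.7 [[356.7, 155.3], [369.7, 142.7], [349.1, 139.3]]
0.107 0.8 [[355.5, 155.1], [370.1, 143.6], [349.9, 138.6]]
0.107 0.9 [[354.3, 154.7], [370.4, 144.6], [350.7, 138.0]]
[[359.2480466  140.93807984]
 [358.93761902 142.83164085]]
[359 140]
```

View pics/a8.png

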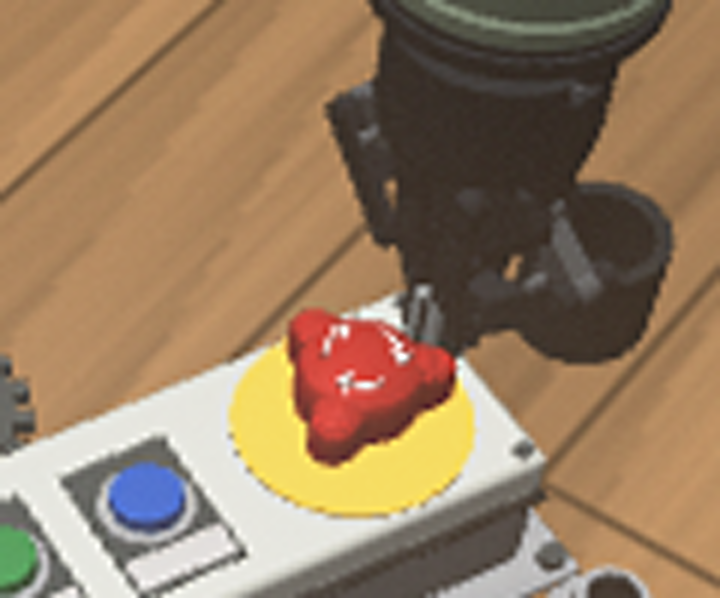

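The lobe at (330,415) in the crop matches the "up, about 0.9 rad" prediction, so the head has released and risen. I'll swing back along the same arc so the head returns gently, then lift.

```bash
python3 -m crank '{"travel":[[-0.55,0.09,0],[-1.0,0.1,0],[-1.48,0.07,0],[-1.82,0.03,0],[-2.15,-0.05,0],[-2.45,-0.15,0],[-2.77,-0.29,0],[-3.07,-0.46,0]],"rot":[[0,0,8],[0,0,15],[0,0,21.5],[0,0,26.5],[0,0,31.5],[0,0,36.5],[0,0,41.5],[0,0,46.5]]}'
python3 -m crank '{"travel":[[-0.28,-0.19,0],[-0.81,-0.67,0],[-0.81,-0.67,0],[-0.81,-0.67,2],[-0.81,-0.67,5],[-0.81,-0.67,7],[-0.81,-0.67,7]],"rot":[[0,0,5],[0,0,13],[0,0,13],[0,0,13],[0,0,13],[0,0,13],[0,0,13]]}'
python3 - <<'E'
from h import *
s=bot.observe(); print(s["position"],s["tool_rot"],s["force"],s["qpos"],s["clock"])
n="scene"
im=bot.grab_frame(n)[:,:,::-1].copy(); old=cv2.imread("pics/scene0.png")
c=proj(n,[.5645,.2054,.1235])[0].astype(int); f=lambda im:cv2.resize(im[c[1]-50:c[1]+40,c[0]-45:c[0]+45],None,fx=4.4,fy=4.4,interpolation=cv2.INTER_CUBIC)
cv2.imwrite("pics/a9.png",np.hstack([f(old),f(im)]))
E
```

```text
clock: 10.55
position: [0.544, 0.2387, 0.1689]
tool_rot: [-3.142, 0.0, 2.122]
force: [0.1, 1.0, 0.3]
grip_width: 0.0005
clock: 11.25
position: [0.5373, 0.2327, 0.2415]
tool_rot: [3.138, 0.002, 2.338]
force: [-0.4, 1.1, 0.6]
grip_width: -0.0001
[0.5372624  0.23273837 0.2415319 ] [3.13793062e+00 1.63046452e-03 2.33832638e+00] [-0.4058071   1.0898707   0.63189568] [-0.02213683  0.61829622 -0.71078384  1.74349715  0.48218906  0.95753837
 -0.15735767] 11.25
```

View pics/a9.png

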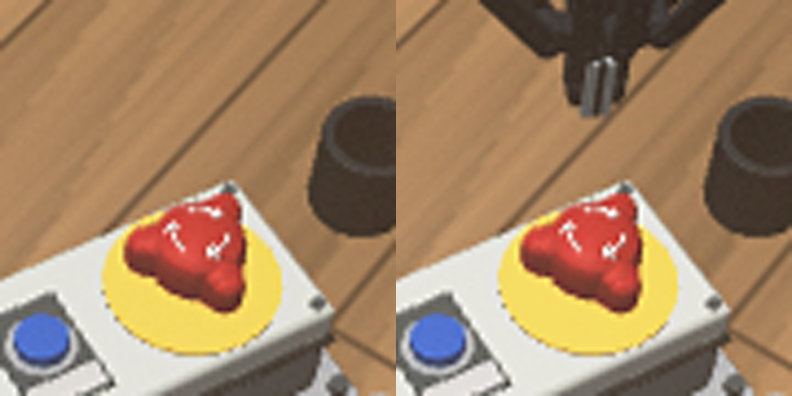

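The head looks identical to the starting picture (left), so it's up and back at rest. Next, move over the blue button with the knuckles turned across the box.

```bash
python3 -m crank '{"travel":[[-0.1,-1.3,0],[-0.2,-2.7,0],[-0.3,-4,0],[-0.4,-5.4,0],[-0.5,-6.7,0],[-0.6,-8,0],[-0.7,-9.4,0],[-0.8,-10.8,0]],"rot":[[0,0,-8.5],[0,0,-17],[0,0,-25.5],[0,0,-34],[0,0,-42.5],[0,0,-51],[0,0,-59.5],[0,0,-68]]}'
python3 -m crank '{"travel":[[0,0,-2],[0,0,-4],[0,0,-6],[0,0,-6],[0,0,-6]],"rot":[[0,0,0],[0,0,0],[0,0,0],[0,0,0],[0,0,0]]}'
python3 - <<'E'
from h import *
s=bot.observe(); print(s["position"],s["tool_rot"],s["force"],s["clock"])
n="scene"
im=bot.grab_frame(n)[:,:,::-1].copy()
c=proj(n,[.529,.1249,.092])[0].astype(int)
cv2.imwrite("pics/b1.png",cv2.resize(im[c[1]-55:c[1]+45,c[0]-60:c[0]+60],None,fx=6,fy=6,interpolation=cv2.INTER_CUBIC))
E
```

```text
clock: 12.1
position: [0.528, 0.1235, 0.2381]
tool_rot: [-3.141, 0.001, 1.146]
force: [-0.5, 0.9, 0.5]
grip_width: -0.0004
clock: 12.6
position: [0.5281, 0.1243, 0.1788]
tool_rot: [-3.141, 0.001, 1.153]
force: [0.1, 0.1, 0.5]
grip_width: 0.0
[0.52814054 0.12431351 0.17877347] [-3.14083838e+00  5.94997647e-04  1.15325620e+00] [0.08062406 0.09931827 0.49404287] 12.6
```

View pics/b1.png

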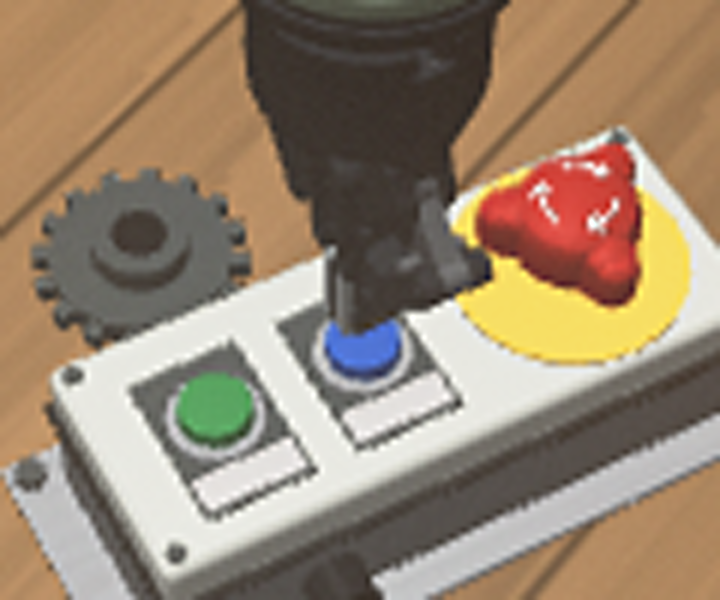

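The scene view shows the fingertips just above the blue button. Green and red are clear of them.

```bash
python3 -m crank '{"travel":[[0,0,-0.5],[0,0,-1.0],[0,0,-1.3],[0,0,-1.5],[0,0,-1.65],[0,0,-1.75],[0,0,-1.75]],"rot":[[0,0,0],[0,0,0],[0,0,0],[0,0,0],[0,0,0],[0,0,0],[0,0,0]]}'
```

```text
clock: 13.35
position: [0.5282, 0.1242, 0.1614]
tool_rot: [-3.142, 0.0, 1.154]
force: [-1.3, -0.7, 2.9]
grip_width: -0.0002
```

```bash
python3 -m crank '{"travel":[[0,0,-0.1],[0,0,-0.2],[0,0,-0.25],[0,0,-0.25]],"rot":[[0,0,0],[0,0,0],[0,0,0],[0,0,0]]}'
```

```text
clock: 13.75
position: [0.5283, 0.1242, 0.1595]
tool_rot: [3.141, 0.0, 1.153]
force: [-7.0, -2.6, 17.6]
grip_width: -0.0003
```

That's 17.6 N, well above the 5 N needed, so the button is on its end stop. Releasing.

```bash
python3 -m crank '{"travel":[[0,0,0.5],[0,0,2],[0,0,5],[0,0,9],[0,0,13],[-1,-4,14],[-2,-8,14],[-3,-12,14]],"rot":[[0,0,0],[0,0,0],[0,0,0],[0,0,0],[0,0,0],[0,0,0],[0,0,0],[0,0,0]]}'
python3 -m crank '{"travel":[[0,-5,0],[0,-10,0],[0,-15,0],[0,-20,0],[0,-25,0],[0,-25,0],[0,-25,0]],"rot":[[0,0,0],[0,0,0],[0,0,0],[0,0,0],[0,0,0],[0,0,0],[0,0,0]]}'
python3 - <<'E'
from h import *
s=bot.observe(); print(s["position"],s["force"],s["clock"],abs(s["qd"]).max())
o=[]
for n,(x,y) in(("top",(160,110)),("scene",(200,80))):
    im=bot.grab_frame(n)[:,:,::-1].copy(); old=cv2.imread(f"pics/{n}0.png")
    print(n,cv2.absdiff(im,old)[y:y+190,x:x+240].max(2).__gt__(40).sum())
    o.append(cv2.resize(im[y:y+190,x:x+240],None,fx=1.6,fy=1.6)); 
    o.append(cv2.resize(old[y:y+190,x:x+240],None,fx=1.6,fy=1.6))
cv2.imwrite("pics/end.png",np.vstack([np.hstack(o[:2]),np.hstack(o[2:])])[:600])
E
```

```text
clock: 14.55
position: [0.4979, 0.0031, 0.2993]
tool_rot: [3.14, -0.001, 1.154]
force: [0.5, -1.3, -1.1]
grip_width: 0.0
clock: 15.25
position: [0.498, -0.2467, 0.2985]
tool_rot: [-3.141, -0.0, 1.152]
force: [-0.3, 1.3, 0.6]
grip_width: -0.0001
[ 0.49801633 -0.2466521   0.2985284 ] [-0.28126674  1.26967979  0.5906191 ] 15.25 0.034394684629327196
top 0
scene 0
```

View pics/end.png

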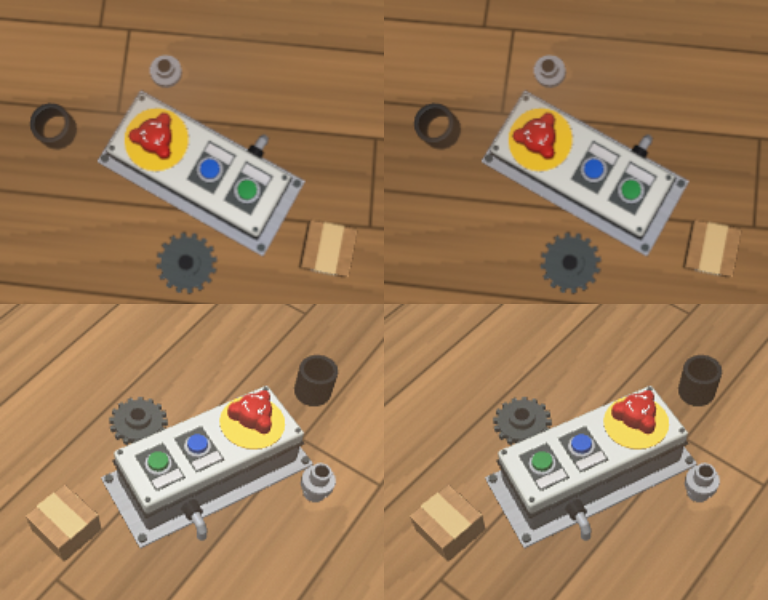

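Final pictures (left) match the starting ones (right) in both cameras, with no pixel in the station area changed beyond the threshold. The arm is clear, so I'm handing in.

```bash
python3 -c "
from workcell import bot
print(bot.job_done())"
```

```text
the job is handed in; nothing more can be done
None
```

The emergency-stop check is done and handed in at about 15 s of the 54 s allowed; the hand-in gives no verdict.

- **Red stop, push:** I pushed it with closed fingertips. The force fell from 12 N to 4 N as it went over the latch, then rose to about 14 N at the end stop. I took the hand right off for over 0.3 s, and the picture showed the head staying down.
- **Red stop, release:** I swung one lobe clockwise about the head's axis with about 3.5 N. At roughly 0.9 rad the picture matched the head being up. I followed it back and lifted away, and it then looked the same as at the start.
- **Blue reset:** I pushed it onto its end stop with 17.6 N (5 N is enough) and let go.

**Last checks:** In the station and parts area, neither camera showed any pixel differing from the starting pictures beyond the threshold. By that check the head is up and at rest, both buttons are out and the four loose parts are where they were. The arm stood well clear, and no force I read came near a limit.

**Disagreements:** In the first station pose fit, the scene camera's green button and two hand-picked corners were off. I re-picked the button and dropped the two corners; the refit had errors of about 1 px or less. The button positions were judged from forces and pictures, as the joint values can't be read directly.

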